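# Sort the sealed check-weight cases by heft

## Task

Two small sealed square cases, grey with white lids, for the balance's check weights, stand on the lab bench, and each may be full (its steel weight inside) or empty; only lifting tells. Lift each one and feel its weight: put every full case in the oblong steel tray and every empty case in the round steel tray, standing upright on the tray's floor, set down and not dropped.

Things in the scene. Friction and masses are not known exactly. Their poses are not given: they have to be found in the camera images.
- case_a_center (a point): centre (half-way up) of one sealed square case: 50 x 50 mm, 62 mm high, grey plastic, white lid on its top 12 mm, small steel latch. Axes square to its sides, z up; rigid, can be gripped across either pair of sides. Full (steel weight inside) it weighs 4 to 6 N in all, empty about 1 N; it looks the same. Each case may be either: both may be full or both empty.
- case_b_center (a point): centre (half-way up) of the other sealed square case: 50 x 50 mm, 62 mm high, grey plastic, white lid on its top 12 mm, small steel latch. Axes square to its sides, z up; rigid, can be gripped across either pair of sides. Full (steel weight inside) it weighs 4 to 6 N in all, empty about 1 N; it looks the same. Each case may be either: both may be full or both empty.
- oblong_tray: fixed oblong steel tray for full cases, 220 mm (its x) by 150 mm (its y) outside, walls 3 mm thick and 18 mm high; origin under its centre on the bench, floor's top 4 mm above the bench. Room for both cases side by side along its x.
- round_tray: fixed round steel tray for empty cases, 200 mm outside diameter, wall 4 mm thick and 18 mm high; origin under its centre on the bench, floor's top 4 mm above the bench. Room for both cases side by side. It may lie to the left or right, as may the oblong one.
There are look-alikes about, which are no part of the job. Leave any purple look-alike of the part that bears case_b_center alone.

How it is judged:
By the outcome, as a careful person would: the job done as asked, in the order asked, and still so for the second after the job is handed in, with the robot touching nothing.
It also fails if it takes over 64 s, if anything falls off the work surface, if the arm or the gripper's body presses on something with over 40 N, if the wrist force passes 120 N, or if a joint passes its speed limit or range.

## Robot

A 6-joint arm with a two-finger parallel gripper is mounted at the origin on the work surface. World frame = base frame: x ahead of the robot, y to its left, z up, the work surface at z = 0. Lengths are in m, angles in rad, forces in N, time in s.
With the tool pointing down it reaches from about 0.35 to 0.85 m from the base axis. Payload 8.1 kg.
Tool frame: the origin (TCP) lies between the finger pads; the fingertips stand 11 mm ahead of it and the grasp point (between the pads) lies 8 mm behind it (tips_ahead is the z of the fingertips in the tool frame, in m); z points along the fingers, y is the line along which they close (so a half turn about z gives the same grasp; the last joint's range is limited). The gripper opens to 93 mm and grips with 3 to 60 N. Pads are 15 mm wide; open, the fingers measure 128 mm over their backs; the gripper's body (75 mm by 188 mm) begins 65 mm behind the grasp point.
Start: joints at [-0.085, 0.13, 1.488, -0, 1.523, -0.085], TCP at [0.6, 0, 0.23] pointing down, gripper open.
Joint ranges: [-2.96, 2.96], [-0.89, 2.26], [0.02, 2.5], [-1.34, 4.48], [0, 2.73], [-2.66, 2.66]. Speed limits (rad/s): [2.39, 2.39, 2.79, 3.14, 3.14, 3.14].

## Interface

Orientations are given as a rotation vector (axis times angle).
In Python, from plant import read_state, read_camera, close_job, tips_ahead gives the robot as it stands. The module is installed in compiled form; this text tells all that it offers.
- The arm moves only by the tool move_arm, never from a script. Its argument "plan" is a list of rows, each a list of 7 numbers: the turn, a rotation vector about the tool's x, y, z in units of 6 degrees (1.0 is 6 degrees), then the shift along the tool's x, y, z in units of 25 mm (1.0 is 25 mm), then the finger opening in mm, from 0 to 93. A call has exactly 10 rows; each row shifts and turns the commanded pose from where the row before left it, along the tool's axes as they then stand; what a row does not reach is not made up. A row lasts 1/10 s, in which the tool goes at most 50 mm and 8.59 degrees, less where a joint would pass 70% of its speed; a pose out of reach is approached as far as the arm can. A call is refused whole if a number of a shift passes 1 or a number of a turn 1, either way. A call with a gripper value outside its range is refused whole. The fingers move at their own pace and stop on an object; "force" is the grip in N (left out, the last holds). Time passes only in rows, so rows that do not move let the fingers close, or fill a call up. It gives the time, the measured TCP pose, the force, the opening and the grip force at its end, in the units of the state.
- read_state(): the state, without advancing time (a new reading comes with each control period).
- read_camera(name): name is "scene" or "side" or "wrist"; returns a dict with "frame" (420x560x3 uint8, red, green, blue), "z_map" (420x560 float32, m along the optical axis (not along the pixel's ray), 0 where there is no reading), "fx", "fy", "cx", "cy" (pixels), "rvec" (rotation vector, rad) and "tvec" (3), from world to camera coordinates, as OpenCV has them. Camera axes: x right, y down, z forward; pixel columns grow to the right and rows downward; lengths in m; the calibration is good to about 2 mm. A picture is of the moment at which its call begins.
- close_job(): hands the job in; it is judged then, once.
The state is a dict: "t": time; "q": joint angles; "dq": joint speeds; "joint_torque": joint torques, N m; "tool_pos": TCP position; "orientation": TCP orientation; "force": force on the tool from outside, world axes, zero at the start; "wrist_torque": the same for the moment, N m; "opening": finger opening in m; "gripper_force": force on a finger pad.
Only numpy, scipy, OpenCV 4.12 (cv2) and the standard library are available. Lean on these libraries where they do the work, as an engineer would, in place of code of your own. Each camera call takes 0.05 s, during which the arm holds its last target. There are 200 camera calls.

## Working session

There is one attempt and no reset: what is moved stays moved. The work goes in short steps, Python scripts to look and compute and a tool call to move; the robot and the scene stay as the last step left them, time stands still between calls to the robot, and variables do not carry over. Pictures are saved under pics/ and viewed, at most 10 in all, crops included, and the job is handed in when it is done.

Besides the shell and the picture viewer there is one more tool, called after ">>>" as a command line: name --pt "numbers of a row" for each row, then --argument value for the rest. move_arm: Moves the arm, as the interface text tells. Its arguments: {"type":"object","properties":{"plan":{"type":"array","items":{"type":"array","items":{"type":"number"}}},"force":{"type":"number"}},"required":["plan"]}

```bash
mkdir -p pics
cat > h.py <<'E'
import numpy as np, cv2
from plant import *
def cam(n):
    c=read_camera(n); c['R']=cv2.Rodrigues(np.array(c['rvec'],float))[0]; c['t']=np.array(c['tvec'],float).ravel(); return c
def world(c):
    v,u=np.mgrid[0:420,0:560]; z=c['z_map']
    P=np.stack([(u-c['cx'])/c['fx']*z,(v-c['cy'])/c['fy']*z,z],-1)
    return (P-c['t'])@c['R']
def ray(c,u,v,h):
    d=np.array([(u-c['cx'])/c['fx'],(v-c['cy'])/c['fy'],1])@c['R']; o=-c['t']@c['R']
    return o+d*(h-o[2])/d[2]
def save(c,n): cv2.imwrite('pics/'+n+'.png',c['frame'][:,:,::-1])
E
python3 - <<'E'
from h import *
a=cam('scene');b=cam('side')
print(-a['t']@a['R'],-b['t']@b['R'])
save(a,'scene0');save(b,'side0')
print(tips_ahead,read_state())
E
```

```text
[ 1.02815171 -0.51190679  0.49459548] [0.10747028 0.58316606 0.57680858]
0.011 {'t': 0.1, 'q': array([-8.53983847e-02,  1.31110650e-01,  1.48915180e+00, -1.24417080e-05,
        1.52300614e+00, -8.53844056e-02]), 'dq': array([-0.00010445, -0.0004833 , -0.00181014,  0.00132561, -0.00057286,
        0.00016673]), 'joint_torque': array([ 2.89806376e-03, -5.61339462e+01, -4.93095982e+01,  7.72326719e-02,
        2.89617141e-02, -2.83941080e-05]), 'tool_pos': array([5.99507402e-01, 6.09103539e-05, 2.28687599e-01]), 'orientation': array([-2.22055527e+00, -2.22052557e+00,  1.71019096e-03]), 'force': array([ 0.30628951, -0.92410036,  1.19792791]), 'wrist_torque': array([-0.03592306, -0.05282971,  0.02439512]), 'gripper_force': 0.0, 'opening': 0.09306647346488497}
```

View pics/scene0.png

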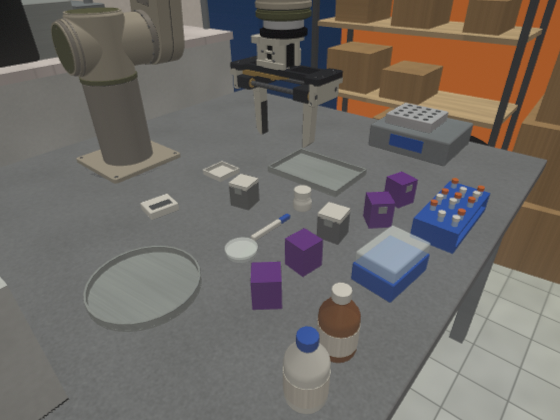

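View pics/side0.png

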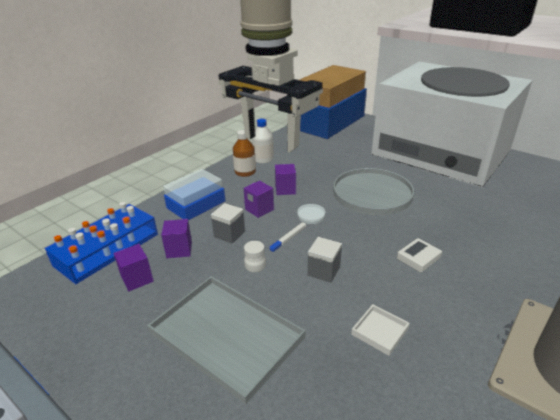

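The grey, white-lidded cases are at scene (244,192) and (333,223), and in the side view at (324,258) and (228,223). The purple cubes at scene (266,285), (304,252), (379,209) and (400,189) are look-alikes and stay put. The round tray is at scene (143,285) and the oblong tray at scene (317,170).

```bash
cat > m.py <<'E'
from h import *
def lids(c,zlo=.052,zhi=.072):
    W=world(c);f=c['frame'].astype(int)
    m=(W[...,2]>zlo)&(W[...,2]<zhi)&(f.min(2)>140)&(np.ptp(f,axis=2)<40)&(W[...,0]>.3)&(W[...,0]<.85)&(abs(W[...,1])<.45)
    n,l,s,ce=cv2.connectedComponentsWithStats(m.astype(np.uint8))
    for i in range(1,n):
        if s[i,4]<60: continue
        P=W[l==i]; P=P[P[:,2]>np.percentile(P[:,2],90)-.006]
        r=cv2.minAreaRect((P[:,:2]*1000).astype(np.float32))
        print('lid',ce[i].round(),s[i,4],'rect mm',np.round(r[0],1),np.round(r[1],1),round(r[2],1),'z',np.percentile(P[:,2],[10,50,90]).round(4))
E
python3 - <<'E'
from m import *
a=cam('scene');b=cam('side')
for c in(a,b):
    lids(c)
    W=world(c)
    print('bench',np.median(W[...,2][(abs(W[...,2])<.01)&(W[...,0]>.3)&(W[...,0]<.8)]))
    # trays: rim points z 12-22mm
    m=((W[...,2]>.011)&(W[...,2]<.022)&(W[...,0]>.25)&(W[...,0]<.95)&(abs(W[...,1])<.5)).astype(np.uint8)
    m=cv2.dilate(m,np.ones((3,3)))
    n,l,s,ce=cv2.connectedComponentsWithStats(m)
    for i in range(1,n):
        if s[i,4]<150: continue
        P=W[(l==i)&(W[...,2]>.011)&(W[...,2]<.022)]
        r=cv2.minAreaRect((P[:,:2]*1000).astype(np.float32))
        print('rim',ce[i].round(),s[i,4],np.round(r[0],1),np.round(r[1],1),round(r[2],1),np.percentile(P[:,2],95))
big=[cv2.resize(x,(400,400),interpolation=cv2.INTER_CUBIC) for x in(a['frame'][150:270,220:370],b['frame'][180:300,200:350])]
cv2.imwrite('pics/crop.png',np.hstack(big)[:,:,::-1])
E
```

```text
lid [243. 180.] 219 rect mm [442.8  40.4] [49.  51.7] 12.1 z [0.0604 0.0614 0.0624]
lid [334. 211.] 318 rect mm [678.3  64.3] [48.9 50.7] 9.3 z [0.0605 0.0615 0.0625]
lid [388. 246.] 1358 rect mm [820.5  27.3] [112.7  67.6] 85.1 z [0.0645 0.0655 0.0665]
bench -0.0004510572571923767
rim [318. 170.] 1110 [487.3 271.4] [222.6 155.3] 0.5 0.018245997819303535
rim [221. 169.] 292 [285.7 109.9] [72.5 74.6] 88.5 0.01423065295379004
rim [159. 205.] 621 [ 309.9 -108.2] [69.6 63. ] 79.2 0.02060459843371794
rim [245. 200.] 213 [456.7  31.1] [70.6 37.3] 54.8 0.021186622050450857
rim [403. 199.] 168 [741.8 267.5] [56.1 25.7] 43.8 0.021380944560445318
rim [302. 204.] 165 [568.5 102.3] [42.  27.6] 39.0 0.02097010315139673
rim [452. 231.] 702 [852.5 259. ] [200.9  89.5] 89.8 0.021151591248830683
rim [377. 219.] 235 [727.3 151.1] [69.7 36.3] 1.0 0.02127903647961494
rim [248. 242.] 929 [557.7 -44.6] [ 65.6 183.2] 14.0 0.015703067810318844
rim [333. 233.] 249 [692.   53.3] [68.9 35.3] 52.2 0.021447075937924352
rim [141. 287.] 1898 [ 506.7 -279.9] [199.3 198.8] 40.7 0.018143041512028477
rim [303. 263.] 3
[... 1184 characters left out ...]
54.4 -42.8] [ 62.8 188.7] 12.1 0.01621476546523994
rim [107. 252.] 1457 [845.5 260.4] [201.6  90.6] 89.3 0.019763616130189225
rim [230. 233.] 243 [660.9  74.3] [70.  36.2] 53.4 0.02151120964942379
rim [180. 249.] 229 [705.3 168.6] [71.6 36. ] 88.6 0.021615752499839862
rim [419. 253.] 933 [ 305.3 -106.1] [72.2 60.7] 80.0 0.021123135490692987
rim [255. 264.] 199 [551.3 116.2] [43.2 25.3] 49.9 0.021466958371704016
rim [325. 271.] 268 [424.9  50. ] [68.7 35.5] 55.5 0.0212207128206061
rim [136. 279.] 268 [710.2 294.1] [67.1 35.5] 29.2 0.02149675500648423
rim [227. 335.] 2597 [484.  271.1] [222.7 152.2] 0.4 0.01942177000408692
rim [375. 325.] 573 [282.4 109.7] [72.4 67.8] 89.8 0.015301361473601784
```

View pics/crop.png

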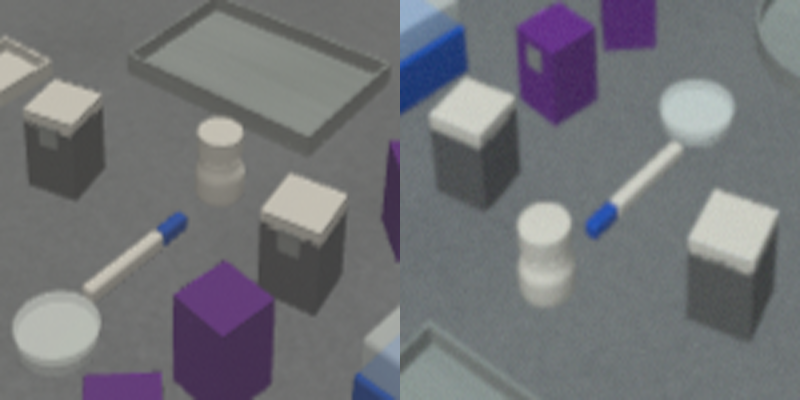

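The crop confirms both targets: grey bodies with white lids and latches at about 12° and 8° yaw. The purple boxes have no white lid. I'll go above case 1 (0.441, 0.040) and turn to its yaw.

>>> move_arm --pt "0 0 0 0.23 -0.91 0.45 93" --pt "0 0 0 0.23 -0.91 0.45 93" --pt "0 0 0 0.23 -0.91 0.45 93" --pt "0 0 0 0.23 -0.91 0.45 93" --pt "0 0 0 0.23 -0.91 0.45 93" --pt "0 0 0 0.23 -0.91 0.45 93" --pt "0 0 0 0.23 -0.91 0.45 93" --pt "0 0 -0.7 0 0 0 93" --pt "0 0 -0.7 0 0 0 93" --pt "0 0 -0.6 0 0 0 93" --force 30

```text
t: 1.2
tool_pos: [0.4404, 0.0404, 0.1507]
orientation: [-1.973, -2.445, 0.0]
force: [0.1, 0.1, -0.0]
opening: 0.0928
gripper_force: 0.0
```

```bash
cat >> m.py <<'E'
def rel(x,y,z):
    s=read_state();R=cv2.Rodrigues(s['orientation'])[0]
    print('pos',s['tool_pos'].round(4),'tool y dir deg',np.degrees(np.arctan2(R[1,1],R[0,1])).round(2),'R33',R[2,2].round(4),'t',round(s['t'],2),'F',s['force'].round(2),'open',round(s['opening'],4))
    print('units',((np.array([x,y,z])-s['tool_pos'])@R/.025).round(2))
E
python3 - <<'E'
from m import *
c=cam('wrist');save(c,'w1');lids(c);rel(.441,.0405,.032)
E
```

```text
lid [279. 214.] 5000 rect mm [441.4  41.2] [48.9 49.2] 12.4 z [0.0613 0.0622 0.063 ]
pos [0.4405 0.0403 0.1508] tool y dir deg 12.38 R33 -1.0 t 1.25 F [-0.3   0.46  0.78] open 0.0933
units [0.   0.02 4.75]
```

View pics/w1.png

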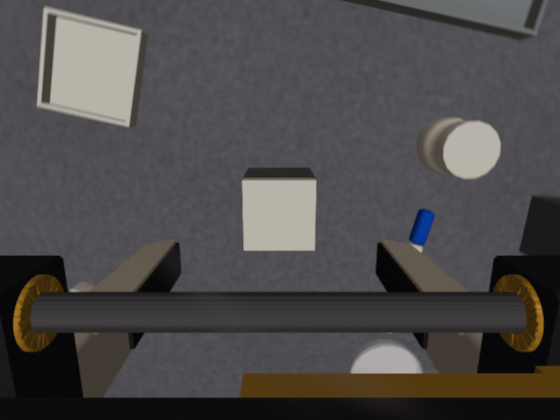

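The wrist view shows the lid at (279,214), squarely between the fingers, and nothing under them. I'll descend and close.

>>> move_arm --pt "0 0 0 0 0 0.8 93" --pt "0 0 0 0 0 0.8 93" --pt "0 0 0 0 0 0.8 93" --pt "0 0 0 0 0 0.8 93" --pt "0 0 0 0 0 0.8 93" --pt "0 0 0 0 0 0.5 93" --pt "0 0 0 0 0 0.25 93" --pt "0 0 0 0 0 0 93" --pt "0 0 0 0 0 0 30" --pt "0 0 0 0 0 0 30" --force 30

```text
t: 2.25
tool_pos: [0.4417, 0.0402, 0.0332]
orientation: [1.976, 2.44, 0.002]
force: [-0.3, 0.0, 0.3]
opening: 0.0812
gripper_force: 0.0
```

>>> move_arm --pt "0 0 0 0 0 0 30" --pt "0 0 0 0 0 0 30" --pt "0 0 0 0 0 0 30" --pt "0 0 0 0 0 0 30" --pt "0 0 0 0 0 0 30" --pt "0 0 0 0 0 0 30" --pt "0 0 0 0 0 0 30" --pt "0 0 0 0 0 0 30" --pt "0 0 0 0 0 0 30" --pt "0 0 0 0 0 0 30"

```text
t: 3.25
tool_pos: [0.4409, 0.0403, 0.0323]
orientation: [1.977, 2.441, 0.0]
force: [0.3, -0.0, 3.1]
opening: 0.0502
gripper_force: 30.0
```

>>> move_arm --pt "0 0 0 0 0 -0.3 30" --pt "0 0 0 0 0 -0.7 30" --pt "0 0 0 0 0 -0.8 30" --pt "0 0 0 0 0 -0.8 30" --pt "0 0 0 0 0 -0.8 30" --pt "0 0 0 0 0 -0.6 30" --pt "0 0 0 0 0 0 30" --pt "0 0 0 0 0 0 30" --pt "0 0 0 0 0 0 30" --pt "0 0 0 0 0 0 30"

```text
t: 4.25
tool_pos: [0.4398, 0.0403, 0.1308]
orientation: [-1.976, -2.44, 0.002]
force: [-0.4, -0.9, -4.5]
opening: 0.0495
gripper_force: 30.0
```

Run:
```python
from m import *
for i in range(4):
    c=cam('wrist'); s=read_state(); print(s['force'].round(2),s['opening'],s['tool_pos'].round(4),s['joint_torque'][1:3].round(2))
rel(.43,.271,.14); rel(.505,-.234,.14)
```

```text
[ 1.06  0.04 -4.75] 0.04995373826738468 [0.44   0.0403 0.131 ] [-36.88 -49.54]
[ 0.37 -0.77 -3.69] 0.04974841816777371 [0.4401 0.0403 0.1312] [-36.79 -49.46]
[-0.24  0.19 -4.83] 0.049971482964055604 [0.4403 0.0403 0.1314] [-36.73 -49.43]
[ 0.52 -0.91 -4.3 ] 0.04992897963271937 [0.4404 0.0403 0.1316] [-36.71 -49.42]
pos [0.4404 0.0403 0.1316] tool y dir deg 12.0 R33 -1.0 t 4.45 F [ 0.52 -0.91 -4.3 ] open 0.0499
units [ 9.11  1.51 -0.33]
pos [0.4404 0.0403 0.1316] tool y dir deg 12.0 R33 -1.0 t 4.45 F [ 0.52 -0.91 -4.3 ] open 0.0499
units [-11.27   0.24  -0.34]
```

The case pulls about -4.4 N, so case 1 is **full** and goes to the oblong tray.

>>> move_arm --pt "0 0 0 0.91 0.15 0 30" --pt "0 0 0 0.91 0.15 0 30" --pt "0 0 0 0.91 0.15 0 30" --pt "0 0 0 0.91 0.15 0 30" --pt "0 0 0 0.91 0.15 0 30" --pt "0 0 0 0.91 0.15 0 30" --pt "0 0 0 0.91 0.15 0 30" --pt "0 0 0 0.91 0.15 0 30" --pt "0 0 0 0.91 0.15 0 30" --pt "0 0 0 0.91 0.15 0 30"

```text
t: 5.45
tool_pos: [0.4299, 0.2715, 0.1319]
orientation: [-1.977, -2.441, 0.0]
force: [0.5, -0.2, -4.1]
opening: 0.0493
gripper_force: 30.0
```

>>> move_arm --pt "0 0 0.7 0 0 0 30" --pt "0 0 0.7 0 0 0 30" --pt "0 0 0.6 0 0 0 30" --pt "0 0 0 0 0 0.6 30" --pt "0 0 0 0 0 0.6 30" --pt "0 0 0 0 0 0.6 30" --pt "0 0 0 0 0 0.6 30" --pt "0 0 0 0 0 0.4 30" --pt "0 0 0 0 0 0.2 30" --pt "0 0 0 0 0 0 30"

```text
t: 6.45
tool_pos: [0.4296, 0.2703, 0.0561]
orientation: [-2.221, -2.221, 0.003]
force: [-0.3, 0.4, -3.9]
opening: 0.0498
gripper_force: 30.0
```

Run:
```python
from m import *
rel(.432,.271,.0365)
c=cam('wrist');W=world(c)
m=(W[...,2]>.010)&(W[...,2]<.021)&(W[...,0]<.66)&(W[...,1]>.15)
P=W[m];print(np.percentile(P,[2,98],axis=0).round(4))
f=(W[...,2]>0.002)&(W[...,2]<.008)&(abs(W[...,0]-.5)<.06)&(abs(W[...,1]-.271)<.06);print('floor',np.median(W[...,2][f]),f.sum())
```

```text
pos [0.4296 0.2703 0.0561] tool y dir deg 0.01 R33 -1.0 t 6.45 F [-0.34  0.36 -3.88] open 0.0498
units [0.03 0.1  0.78]
[[0.3752 0.1973 0.0107]
 [0.5645 0.3475 0.0195]]
floor 0.004180884521515046 24559
```

>>> move_arm --pt "0 0 0 0 0.1 0.2 30" --pt "0 0 0 0 0 0.2 30" --pt "0 0 0 0 0 0.15 30" --pt "0 0 0 0 0 0.08 30" --pt "0 0 0 0 0 0.06 30" --pt "0 0 0 0 0 0.04 30" --pt "0 0 0 0 0 0.03 30" --pt "0 0 0 0 0 0.0 30" --pt "0 0 0 0 0 0 30" --pt "0 0 0 0 0 0 30"

```text
t: 7.5
tool_pos: [0.4327, 0.2707, 0.0383]
orientation: [2.221, 2.221, 0.0]
force: [0.6, -0.2, -4.6]
opening: 0.0499
gripper_force: 30.0
```

Not touching yet; about 2 mm to go.

>>> move_arm --pt "0 0 0 0 0 0.02 30" --pt "0 0 0 0 0 0.02 30" --pt "0 0 0 0 0 0.02 30" --pt "0 0 0 0 0 0.02 30" --pt "0 0 0 0 0 0.01 30" --pt "0 0 0 0 0 0 30" --pt "0 0 0 0 0 0 30" --pt "0 0 0 0 0 0 30" --pt "0 0 0 0 0 0 30" --pt "0 0 0 0 0 0 30"

```text
t: 8.5
tool_pos: [0.4327, 0.2706, 0.0363]
orientation: [2.221, 2.222, -0.0]
force: [-4.6, -1.8, 5.3]
opening: 0.0496
gripper_force: 30.0
```

Contact with the tray floor is confirmed, as the load has reversed to +5.3 N. I'll release and retreat upward.

>>> move_arm --pt "0 0 0 0 0 0 66" --pt "0 0 0 0 0 0 66" --pt "0 0 0 0 0 0 66" --pt "0 0 0 0 0 0 66" --pt "0 0 0 0 0 0 66" --pt "0 0 0 0 0 -0.3 66" --pt "0 0 0 0 0 -0.9 66" --pt "0 0 0 0 0 -1 66" --pt "0 0 0 0 0 -1 80" --pt "0 0 0 0 0 -1 93"

```text
t: 9.5
tool_pos: [0.4326, 0.2706, 0.1425]
orientation: [2.221, 2.221, 0.001]
force: [0.9, 0.9, -0.3]
opening: 0.0771
gripper_force: 0.0
```

Run:
```python
from m import *
rel(.676,.064,.15)
```

```text
pos [0.4326 0.2706 0.1425] tool y dir deg 0.0 R33 -1.0 t 9.5 F [ 0.86  0.86 -0.32] open 0.0771
units [-8.26  9.74 -0.3 ]
```

>>> move_arm --pt "0 0 0 -0.83 0.97 0 93" --pt "0 0 0 -0.83 0.97 0 93" --pt "0 0 0 -0.83 0.97 0 93" --pt "0 0 0 -0.83 0.97 0 93" --pt "0 0 0 -0.83 0.97 0 93" --pt "0 0 0 -0.83 0.97 0 93" --pt "0 0 0 -0.83 0.97 0 93" --pt "0 0 0 -0.83 0.97 0 93" --pt "0 0 0 -0.83 0.97 0 93" --pt "0 0 0 -0.83 0.97 0 93"

```text
t: 10.5
tool_pos: [0.6761, 0.0621, 0.1415]
orientation: [2.221, 2.221, 0.0]
force: [0.3, 1.1, 0.8]
opening: 0.093
gripper_force: 0.0
```

>>> move_arm --pt "0 0 -0.7 0 0 0 93" --pt "0 0 -0.7 0 0 0 93" --pt "0 0 0 0 0 0 93" --pt "0 0 0 0 0 0 93" --pt "0 0 0 0 0 0 93" --pt "0 0 0 0 0 0 93" --pt "0 0 0 0 0 0 93" --pt "0 0 0 0 0 0 93" --pt "0 0 0 0 0 0 93" --pt "0 0 0 0 0 0 93"

```text
t: 11.5
tool_pos: [0.6751, 0.0631, 0.1409]
orientation: [-2.053, -2.378, 0.0]
force: [-0.2, -0.0, -0.0]
opening: 0.0928
gripper_force: 0.0
```

Run:
```python
from m import *
c=cam('wrist');save(c,'w2');lids(c);rel(.677,.0645,.032)
a=cam('scene');print('scene');lids(a)
cv2.imwrite('pics/w2.png',np.hstack([cv2.resize(x,(400,300)) for x in(c['frame'],a['frame'])])[:,:,::-1])
```

```text
lid [280. 217.] 5470 rect mm [676.8  65.1] [49.2 49.3] 8.1 z [0.0613 0.0622 0.063 ]
lid [420. 356.] 247 rect mm [790.9 -19.2] [11.7 17.4] 85.6 z [0.0652 0.0661 0.0669]
pos [0.6751 0.0631 0.1409] tool y dir deg 8.4 R33 -1.0 t 11.55 F [ 0.43  0.38 -0.74] open 0.0927
units [0.04 0.08 4.35]
scene
lid [299. 146.] 100 rect mm [435.7 269.6] [50.3 48.5] 89.7 z [0.0647 0.0657 0.0668]
lid [334. 211.] 319 rect mm [677.8  64.4] [48.8 50.8] 8.1 z [0.0605 0.0615 0.0625]
lid [388. 246.] 1368 rect mm [820.5  27.5] [113.9  67.7] 85.3 z [0.0646 0.0655 0.0665]
```

View pics/w2.png

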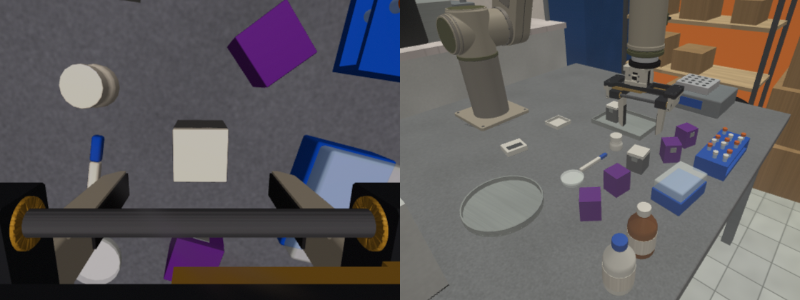

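The left image shows case 2's lid centred between the fingers, with the purple boxes and blue box clear. The right image shows case 1 upright in the oblong tray, lid top at 0.066. Descending on case 2.

>>> move_arm --pt "0 0 0 0.06 0.08 0.7 93" --pt "0 0 0 0 0 0.8 93" --pt "0 0 0 0 0 0.8 93" --pt "0 0 0 0 0 0.8 93" --pt "0 0 0 0 0 0.7 93" --pt "0 0 0 0 0 0.4 93" --pt "0 0 0 0 0 0.15 93" --pt "0 0 0 0 0 0 93" --pt "0 0 0 0 0 0 30" --pt "0 0 0 0 0 0 30"

```text
t: 12.6
tool_pos: [0.6779, 0.0649, 0.0335]
orientation: [2.052, 2.377, 0.002]
force: [0.7, -0.1, -0.3]
opening: 0.0815
gripper_force: 0.0
```

>>> move_arm --pt "0 0 0 0 0 0 30" --pt "0 0 0 0 0 0 30" --pt "0 0 0 0 0 0 30" --pt "0 0 0 0 0 0 30" --pt "0 0 0 0 0 0 30" --pt "0 0 0 0 0 0 30" --pt "0 0 0 0 0 0 30" --pt "0 0 0 0 0 0 30" --pt "0 0 0 0 0 0 30" --pt "0 0 0 0 0 0 30"

```text
t: 13.6
tool_pos: [0.6769, 0.0649, 0.0322]
orientation: [-2.053, -2.378, 0.0]
force: [-0.8, -0.8, 2.7]
opening: 0.0503
gripper_force: 30.0
```

>>> move_arm --pt "0 0 0 0 0 -0.3 30" --pt "0 0 0 0 0 -0.7 30" --pt "0 0 0 0 0 -0.8 30" --pt "0 0 0 0 0 -0.8 30" --pt "0 0 0 0 0 -0.8 30" --pt "0 0 0 0 0 -0.6 30" --pt "0 0 0 0 0 0 30" --pt "0 0 0 0 0 0 30" --pt "0 0 0 0 0 0 30" --pt "0 0 0 0 0 0 30"

```text
t: 14.6
tool_pos: [0.6759, 0.0648, 0.1304]
orientation: [-2.051, -2.377, 0.003]
force: [0.3, -0.6, -1.7]
opening: 0.0498
gripper_force: 30.0
```

Run:
```python
from m import *
for i in range(4):
    c=cam('wrist'); s=read_state(); print(s['force'].round(2),s['opening'])
rel(.541,.271,.14); rel(.505,-.279,.14)
```

```text
[ 0.25  0.2  -1.12] 0.050169582577707254
[-0.24  0.5  -1.4 ] 0.0498494351732282
[-0.51  0.37 -0.29] 0.04988590494797726
[-0.91 -0.1  -1.14] 0.049783816142227676
pos [0.6765 0.0649 0.1314] tool y dir deg 8.4 R33 -1.0 t 14.8 F [-0.91 -0.1  -1.14] open 0.0498
units [ 8.95 -4.16 -0.34]
pos [0.6765 0.0649 0.1314] tool y dir deg 8.4 R33 -1.0 t 14.8 F [-0.91 -0.1  -1.14] open 0.0498
units [-12.6   -8.8   -0.34]
```

The pull is about -1 N, so case 2 is **empty** and goes to the round tray.

>>> move_arm --pt "0 0 0 -0.8 -0.55 0 30" --pt "0 0 0 -0.8 -0.55 0 30" --pt "0 0 0 -0.8 -0.55 0 30" --pt "0 0 0 -0.8 -0.55 0 30" --pt "0 0 0 -0.8 -0.55 0 30" --pt "0 0 0 -0.8 -0.55 0 30" --pt "0 0 0 -0.8 -0.55 0 30" --pt "0 0 0 -0.8 -0.55 0 30" --pt "0 0 0 -0.8 -0.55 0 30" --pt "0 0 0 -0.8 -0.55 0 30"

```text
t: 15.8
tool_pos: [0.5696, -0.1539, 0.1321]
orientation: [2.053, 2.378, 0.0]
force: [-0.3, -0.2, -1.4]
opening: 0.0496
gripper_force: 30.0
```

>>> move_arm --pt "0 0 0 -0.8 -0.6 0 30" --pt "0 0 0 -0.8 -0.6 0 30" --pt "0 0 0 -0.8 -0.6 0 30" --pt "0 0 0 -0.8 -0.6 0 30" --pt "0 0 0 -0.8 -0.6 0 30" --pt "0 0 0 -0.6 -0.3 0.0 30" --pt "0 0 0 0 0 0.7 30" --pt "0 0 0 0 0 0.7 30" --pt "0 0 0 0 0 0.6 30" --pt "0 0 0 0 0 0.5 30"

```text
t: 16.8
tool_pos: [0.5051, -0.2786, 0.0683]
orientation: [-2.052, -2.378, -0.0]
force: [0.1, 0.1, -0.4]
opening: 0.05
gripper_force: 30.0
```

Run:
```python
from m import *
c=cam('wrist');W=world(c)
rel(.505,-.279,.0363)
f=(W[...,2]>0.001)&(W[...,2]<.008)&(abs(W[...,0]-.505)<.09)&(abs(W[...,1]+.279)<.09);f&=np.hypot(W[...,0]-.505,W[...,1]+.279)<.085;print('floor',np.median(W[...,2][f]),f.sum())
```

```text
pos [ 0.504  -0.2778  0.0661] tool y dir deg 8.42 R33 -1.0 t 16.85 F [-0.43  1.47 -1.72] open 0.0501
units [-0.06  0.04  1.19]
floor 0.004183799608012562 32695
```

>>> move_arm --pt "0 0 0 0 0 0.3 30" --pt "0 0 0 0 0 0.3 30" --pt "0 0 0 0 0 0.2 30" --pt "0 0 0 0 0 0.1 30" --pt "0 0 0 0 0 0.1 30" --pt "0 0 0 0 0 0.05 30" --pt "0 0 0 0 0 0 30" --pt "0 0 0 0 0 0 30" --pt "0 0 0 0 0 0 30" --pt "0 0 0 0 0 0 30"

```text
t: 17.85
tool_pos: [0.5054, -0.279, 0.0436]
orientation: [2.053, 2.378, 0.0]
force: [0.4, 0.4, -0.4]
opening: 0.05
gripper_force: 30.0
```

Contact is expected at 0.0363, so 7.3 mm (0.29 units) remain.

>>> move_arm --pt "0 0 0 0 0 0.07 30" --pt "0 0 0 0 0 0.07 30" --pt "0 0 0 0 0 0.06 30" --pt "0 0 0 0 0 0.03 30" --pt "0 0 0 0 0 0.03 30" --pt "0 0 0 0 0 0.02 30" --pt "0 0 0 0 0 0.02 30" --pt "0 0 0 0 0 0 30" --pt "0 0 0 0 0 0 30" --pt "0 0 0 0 0 0 30"

```text
t: 18.85
tool_pos: [0.5053, -0.2789, 0.0362]
orientation: [2.053, 2.378, -0.0]
force: [-2.7, 1.3, 5.1]
opening: 0.0495
gripper_force: 30.0
```

Contact (+5.1 N). I'll release and retreat.

>>> move_arm --pt "0 0 0 0 0 0 75" --pt "0 0 0 0 0 0 75" --pt "0 0 0 0 0 0 75" --pt "0 0 0 0 0 0 75" --pt "0 0 0 0 0 0 75" --pt "0 0 0 0 0 0 75" --pt "0 0 0 0 0 -0.3 75" --pt "0 0 0 0 0 -0.9 75" --pt "0 0 0 0 0 -1 75" --pt "0 0 0 0 0 -1 75"

```text
t: 19.85
tool_pos: [0.5052, -0.2788, 0.1172]
orientation: [-2.053, -2.378, -0.0]
force: [0.4, 0.5, 0.1]
opening: 0.0748
gripper_force: 0.0
```

>>> move_arm --pt "0 0 0 0 0 -1 75" --pt "0 0 0 0 0 -1 75" --pt "0 0 0 0 0 -1 75" --pt "0 0 0 0 0 -1 75" --pt "0 0 0 0 0 -0.5 75" --pt "0 0 0 0 0 0 75" --pt "0 0 0 0 0 0 75" --pt "0 0 0 0 0 0 75" --pt "0 0 0 0 0 0 75" --pt "0 0 0 0 0 0 75"

```text
t: 20.85
tool_pos: [0.5049, -0.2786, 0.2272]
orientation: [-2.052, -2.377, 0.0]
force: [0.8, 0.6, 0.4]
opening: 0.075
gripper_force: 0.0
```

Run:
```python
from m import *
a=cam('scene');b=cam('side');lids(a);lids(b)
cv2.imwrite('pics/end.png',np.hstack([cv2.resize(x['frame'],(400,300)) for x in(a,b)])[:,:,::-1])
```

```text
lid [301. 146.] 137 rect mm [435.8 270.6] [52.2 48.7] 88.6 z [0.0645 0.0654 0.0666]
lid [388. 246.] 1362 rect mm [819.9  28.4] [114.9  67.9] 85.9 z [0.0646 0.0656 0.0665]
lid [138. 260.] 539 rect mm [ 507.2 -278.7] [51.2 49.9] 7.9 z [0.0643 0.0653 0.0663]
lid [261. 143.] 82 rect mm [ 830.6 -240.4] [39.3 13. ] 44.7 z [0.0652 0.0689 0.071 ]
lid [374. 171.] 258 rect mm [ 503.2 -277.5] [51.5 52.9] 4.5 z [0.0634 0.0652 0.0665]
lid [195. 179.] 355 rect mm [814.9  25.6] [115.7  71.9] 88.9 z [0.0646 0.0661 0.0673]
lid [247. 324.] 900 rect mm [431.1 270.7] [51.1 51.2] 0.4 z [0.0648 0.0661 0.0673]
```

View pics/end.png

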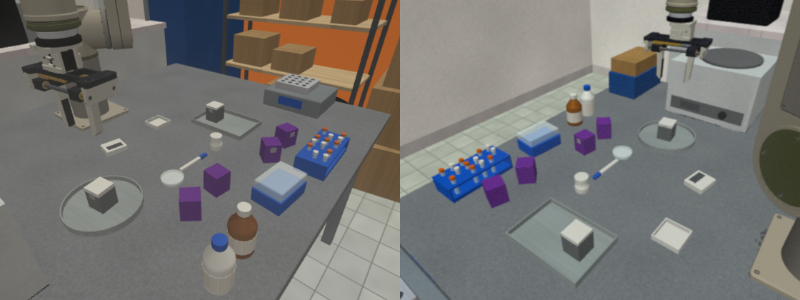

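Both views show the full case upright in the oblong tray (left half at (214,110)) and the empty one upright in the round tray ((101,193)). Both lids are 4 mm higher than they were on the bench, so the cases stand on the tray floors, and nothing else has moved.

```bash
python3 -c "
from plant import *
print(close_job())"
```

```text
the job is handed in; nothing more can be done
None
```

Job handed in at about 21 s: the case lifted at about 4.4 N (full) stands in the oblong tray and the one at about 1 N (empty) in the round tray, both upright on the tray floor.

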